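# Close a carton in the lever press

## Task

Slide the carton along the feed bed of the hand press until it rests against the end stop under the ram, then pull the press's lever all the way down so that the ram pushes the carton's lid fully shut, and hold it there for a second. Ease the lever slowly back up to its rest, taking a good three seconds and never letting it spring up on its own, and leave the closed carton where it is, without disturbing the steel bucket and the two closed cartons standing nearby.

Things in the scene. Friction and masses are not known exactly. Their poses are not given: they have to be found in the camera images.
- press: Grey bench press, fixed to the table. Origin: on the table below the ram's axis; x away from the robot, y left, z up. Its column (60 mm wide in y, 210 mm high) stands at x = 82 to 128 mm; its head overhangs the bed at x = -33 to 125, y = -25 to 25, z = 135 to 205 mm. The lever is on the +y side.
- seat (a point): Point on top of the grey feed bed, 12 mm above the table, below the ram's axis; axes as the press. The bed is 100 mm wide and runs along y from -245 to +105 mm between two aluminium guide strips 98 mm apart inside, 12 mm high. The carton is home when its base touches the end stop (its origin then is about 4 mm past this point in +y).
- stop (a point): Middle of the end stop's face, an aluminium bar across the bed at the press's y = +72 mm, 22 mm high above the bed.
- ram: Steel plate 75 x 75 x 12 mm on a rod below the press head, driven by the lever. Origin: centre of its underside, 93 mm above the table when the lever is up, 59.5 mm when fully down.
- carton: The yellow carton on the feed bed, to the right of the ram, between the guide strips: base 86 mm (x) x 136 mm (y) x 44 mm high. Origin: centre of its underside; axes nearly parallel to the press's. About 0.35 kg with its lid.
- lid (a joint): Height in m by which the carton's lift-off lid stands proud: 0 = fully shut (top 47 mm above the carton's origin), 0.008 to 0.012 at the start. The lid is 90 x 140 mm with a 20 mm skirt outside the base; it slides straight up and down with some 6 N of friction.
- lever (a joint): Angle in rad of the sprung press lever: 0 = up at rest (40 degrees above level), 1.05 = fully down at its stop (20 degrees below level). It points towards the robot (-x of the press); its spring returns it, needing about 3 N at the grip near the top and 14 N near the bottom.
- grip (a point): Middle of the lever's black grip, a bar 26 mm in diameter and 108 mm long lying along the press's y, 180 mm from the lever's hinge axis, with nothing above it. It turns with the lever; 286 mm above the table at rest, 108 mm when down.
- lever_hinge (a point): Point on the lever's hinge axis (which runs along the press's y) level with the middle of the grip, 170 mm above the table; does not move with the lever. Grip position in the press's frame from here: x = -180 mm cos(a), z = +180 mm sin(a) with a = 0.70 - lever.
- bucket: Bystander: steel bucket, 124 mm across, 115 mm high, on the table to the left. Origin: centre of its underside.
- full_low: Bystander: closed yellow carton 90 x 140 x 47 mm on the table to the right, off the press. Origin: centre of its underside.
- full_high: Bystander: a second closed carton, the same size, stacked on the first. Origin: centre of its underside.
Not all that is in view belongs to the job. What is shaped like the carton but green or purple is not meant.

How it is judged:
On the way, in this order (a step that is already met when the one before it is completed fails the run):
1. the carton is under the ram, its base within 9 mm of the end stop, with its lid still proud and the lever up (y of carton in the frame of seat above -0.005 m and value of joint lid above 0.004 m and value of joint lever below 0.2 rad), for 0.2 s.
2. the lever is pulled all the way down (at least 0.98 rad) and held, with the lid shut to within 3 mm (value of joint lever above 0.98 rad and value of joint lid below 0.003 m and y of carton in the frame of seat above -0.008 m), for 0.5 s.
At the end, for the whole second after the job is handed in: The lever is back up at rest (within 0.06 rad), the lid is shut to within 3 mm, and the carton stands flat and still on the bed under the ram, its base within 12 mm of the end stop (value of joint lever below 0.06 rad and value of joint lid below 0.003 m and y of carton in the frame of seat above -0.008 m and z of carton in the frame of seat between -0.004 and 0.004 m and angle between carton's own z axis and vertical below 0.06 rad and horizontal distance between carton and seat below 0.012 m and linear speed of carton below 0.02 m/s); the robot touches nothing.
It fails at once if the lever springs back: it returns faster than 1.2 rad/s (velocity of joint lever below -1.2 rad/s).
It fails at once if a bystander is moved by more than 30 mm (distance of any of bucket, full_low, full_high from where it was at the start of the episode above 0.03 m).
It also fails if it takes over 64 s, if anything falls off the work surface, if the arm or the gripper's body presses on something with over 40 N, if the wrist force passes 120 N, or if a joint passes its speed limit or range.

## Robot

A 6-joint arm with a two-finger parallel gripper is mounted at the origin on the work surface. World frame = base frame: x ahead of the robot, y to its left, z up, the work surface at z = 0. Lengths are in m, angles in rad, forces in N, time in s.
With the tool pointing down it reaches from about 0.225 to 0.875 m from the base axis. Payload 3.4 kg.
Tool frame: the origin (TCP) lies where the fingers leave the gripper's body, on its centre line; the fingertips stand 73 mm ahead of it and the grasp point (between the pads) lies 54 mm ahead of it (manip.pinch_z is the distance from the TCP to the grasp point, in m); z points along the fingers, y is the line along which they close (so a half turn about z gives the same grasp; the last joint's range is limited). The gripper opens to 85 mm and grips with 20 to 120 N. Pads are 22 mm wide; open, the fingers measure 114 mm over their backs; the gripper's body (76 mm by 85 mm) begins 54 mm behind the grasp point. The pads swing forward as they close: fully open they stand 13 mm farther back than shut.
Start: joints at [1.051, 0.276, 1.505, -0, 1.361, -0.121], TCP at [0.223, 0.53, 0.304] pointing down, gripper open.
Joint ranges: [-2.89, 2.89], [-0.75, 2.08], [0.22, 2.7], [-1.18, 4.32], [0.11, 2.71], [-2.7, 2.7]. Speed limits (rad/s): [2.57, 2.57, 3.14, 3.14, 3.14, 3.14].

## Interface

Orientations are given as a unit quaternion [w, x, y, z].
In Python, from rig import readout, imaging, manip gives the robot as it stands. The module is installed in compiled form; this text tells all that it offers.
- The arm moves only by the tool servo_tool, never from a script. Its argument "moves" is a list of rows, each an object with "dp": the shift along the tool's x, y, z in units of 0.2 m (1.0 is 0.2 m), a list of three; "delta_rot": the turn, a rotation vector about the tool's x, y, z in units of 0.1 rad (1.0 is 0.1 rad), a list of three; "fingers": the opening, from 0 (shut) to 1 (fully open). In form: [{"dp": [dx, dy, dz], "delta_rot": [wx, wy, wz], "fingers": fingers}, ...]. A call has 1 to 5 rows; each row shifts and turns the commanded pose from where the row before left it, along the tool's axes as they then stand; what a row does not reach is not made up. A row lasts 1/10 s, in which the tool goes at most 50 mm and 8.59 degrees, less where a joint would pass 70% of its speed; a pose out of reach is approached as far as the arm can. A call with a number of a shift or a turn outside -1 to 1 is refused whole. A call with a gripper value outside its range is refused whole. The fingers move at their own pace and stop on an object; "force" is the grip in N (left out, the last holds). Time passes only in rows, so rows that do not move let the fingers close. It gives the time, the measured TCP pose, the force, the opening and the grip force at its end, in the units of the state.
- readout.get_state(): the state, without advancing time (a new reading comes with each control period).
- imaging.get_image(name): name is "scene" or "top" or "wrist"; returns (picture, depth): 400x640x3 uint8, red, green, blue; 400x640 float32, m along the optical axis (not along the pixel's ray), 0 where there is no reading.
- imaging.calibration(name): a dict with "intrinsics" (3x3 intrinsics, pixels), "R" (3x3) and "t" (3): a world point X has camera coordinates R X + t; the wrist camera has in their place "hand_eye" (4x4, takes a point from camera to tool coordinates, whose origin is the TCP and whose axes are the flange's). Camera axes: x right, y down, z forward; pixel columns grow to the right and rows downward; lengths in m; the calibration is good to about 2 mm. A picture is of the moment at which its call begins: read the wrist's pose just before it. calibration takes no time and is no camera call.
- manip.sign_off(): hands the job in; it is judged then, once.
The state is a dict: "clock": time; "qpos": joint angles; "qd": joint speeds; "effort": joint torques, N m; "position": TCP position; "ee_rot": TCP orientation; "contact_force": force on the tool from outside, world axes, zero at the start; "moment": the same for the moment, N m; "width": finger opening in m; "gripper_force": force on a finger pad.
Only numpy, scipy, OpenCV 4.12 (cv2) and the standard library are available. Lean on these libraries where they do the work, as an engineer would, in place of code of your own. Each camera call takes 0.05 s, during which the arm holds its last target. There are 200 camera calls.

## Working session

There is one attempt and no reset: what is moved stays moved. The work goes in short steps, Python scripts to look and compute and a tool call to move; the robot and the scene stay as the last step left them, time stands still between calls to the robot, and variables do not carry over. Pictures are saved under pics/ and viewed, at most 10 in all, crops included, and the job is handed in when it is done.

Besides the shell and the picture viewer there is one more tool, called after ">>>" as name([rows], argument=value, ...), one row to a line, values as JSON. servo_tool: Moves the arm, as the interface text tells. Its arguments: {"type":"object","properties":{"moves":{"type":"array"},"force":{"type":"number"}},"required":["moves"]}

```bash
mkdir -p pics
cat > h.py <<'E'
from rig import readout, imaging, manip
import numpy as np, cv2
def cloud(name):
    im,d=imaging.get_image(name); c=imaging.calibration(name); K=np.array(c["intrinsics"])
    v,u=np.mgrid[:400,:640]
    P=np.stack([(u-K[0,2])/K[0,0]*d,(v-K[1,2])/K[1,1]*d,d],-1)
    X=(P-np.array(c["t"]))@np.array(c["R"])
    X[d==0]=np.nan
    return im,X
E
python3 - <<'E'
from h import *
for n in("scene","top"):
    im,X=cloud(n); np.savez(f"{n}.npz",im=im,X=X); cv2.imwrite(f"pics/{n}0.png",im[:,:,::-1]); c=imaging.calibration(n); print(n,c)
s=readout.get_state(); print(s)
E
```

```text
scene {'intrinsics': array([[488.44505561,   0.        , 312.87888211],
       [  0.        , 488.44505561, 199.78364856],
       [  0.        ,   0.        ,   1.        ]]), 'R': array([[ 0.55324674,  0.83299069, -0.00667457],
       [ 0.64877726, -0.43589595, -0.62376501],
       [-0.52249987,  0.34076566, -0.78158343]]), 't': array([-0.26179144, -0.20301143,  1.98399069])}
top {'intrinsics': array([[414.1625097 ,   0.        , 320.64000013],
       [  0.        , 414.1625097 , 200.45529079],
       [  0.        ,   0.        ,   1.        ]]), 'R': array([[-0.01648235, -0.99986017,  0.00282283],
       [-0.99255594,  0.01602109, -0.12073126],
       [ 0.12066916, -0.00479175, -0.99268121]]), 't': array([-0.00444106,  0.53272495,  1.43626801])}
{'clock': 0.1, 'qpos': array([ 1.05099044e+00,  2.76551595e-01,  1.50602009e+00,  1.86205421e-05,
        1.36070200e+00, -1.21025303e-01]), 'qd': array([-7.60248208e-04, -1.01277697e-03, -1.24606349e-03, -6.51219733e-04,
        5.17948759e-05,  1.39269713e-03]), 'effort': array([-9.39832148e-05, -4.17703450e+01, -2.46404028e+01, -1.93428336e-04,
        5.77055180e-03,  2.53200874e-06]), 'position': array([0.22310576, 0.52956737, 0.30310939]), 'ee_rot': array([-2.73369572e-04,  1.98073579e-01,  9.80186794e-01, -7.94867878e-04]), 'contact_force': array([-0.42791859,  0.69963473,  0.13799863]), 'moment': array([-0.03141463,  0.00345083,  0.00185224]), 'gripper_force': 0.0, 'width': 0.08558467018556193}
```

View pics/scene0.png

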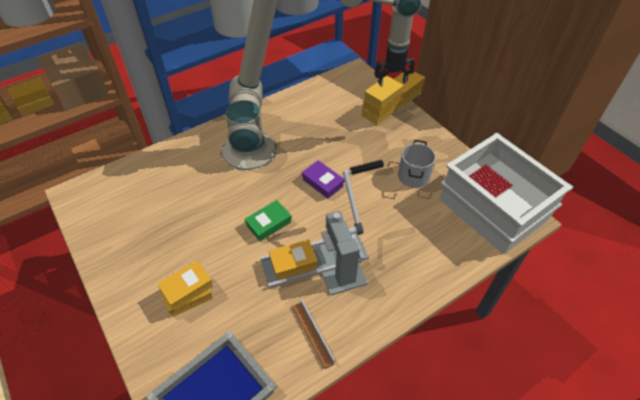

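View pics/top0.png

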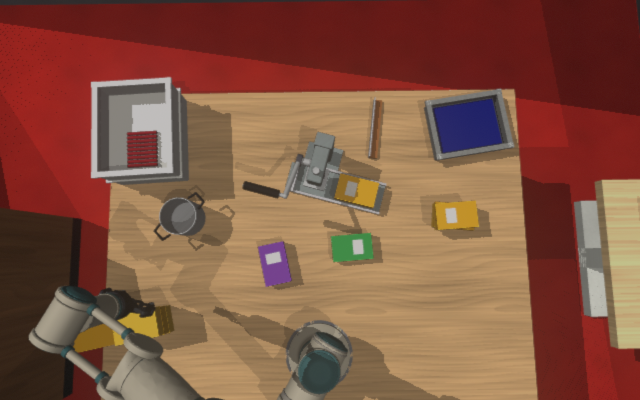

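The pictures show the press at top (320,170), the yellow carton on the bed at (357,190), the black grip at (261,188), the bucket at (182,217) and the stacked cartons at (455,215). The scene view has the grip at (367,167), the carton at (293,258) and the stack at (187,287).

```bash
cat > m.py <<'E'
from h import *
def rep(tag,P):
    P=P[~np.isnan(P).any(1)]
    if len(P)<5: print(tag,len(P)); return
    c,_,_=None,None,None
    r=cv2.minAreaRect((P[:,:2]*1000).astype(np.float32))
    print(tag,len(P),"mean",P.mean(0).round(4),"z5/50/95",np.percentile(P[:,2],[5,50,95]).round(4),"rect",np.round(r[0],1),np.round(r[1],1),round(r[2],1))
if __name__=="__main__":
  for n,boxes in dict(top=dict(carton=(325,165,392,215),stack=(425,190,490,240),grip=(238,175,285,202)),scene=dict(carton=(260,235,325,285),stack=(150,255,220,315),grip=(348,155,386,177))).items():
    z=np.load(n+".npz"); im,X=z["im"],z["X"]; hsv=cv2.cvtColor(im,cv2.COLOR_RGB2HSV)
    for k,(a,b,c,d) in boxes.items():
        m=np.zeros((400,640),bool); m[b:d,a:c]=1
        if k=="grip": m&=(hsv[...,2]<70)&(X[...,2]>.15)
        else: m&=(hsv[...,0]>14)&(hsv[...,0]<32)&(hsv[...,1]>150)&(X[...,2]>.04)
        P=X[m]
        if k!="grip":
            zt=np.nanpercentile(P[:,2],80); rep(n+" "+k+" top",P[abs(P[:,2]-zt)<.008])
        rep(n+" "+k,P)
    H=X[...,2]; 
    # press head top
    m=(H>.19)&(H<.225)&(X[...,0]>.4)&(X[...,0]<.75)&(abs(X[...,1])<.2); rep(n+" head",X[m&(hsv[...,1]<60)])
  z=np.load("top.npz");X=z["X"];m=(X[...,2]>.1)&(X[...,2]<.13)&(X[...,1]>.3)&(X[...,1]<.65)&(X[...,0]>.3);rep("bucket",X[m])
  im=np.load("top.npz")["im"];cv2.imwrite("pics/c0.png",cv2.resize(im[110:240,220:410,::-1],None,fx=4,fy=4,interpolation=cv2.INTER_CUBIC))
E
python3 m.py
```

```text
top carton top 800 mean [ 0.5603 -0.1419  0.0685] z5/50/95 [0.0639 0.0684 0.0731] rect [ 562.  -137.7] [138.  90.] 74.8
top carton 844 mean [ 0.5597 -0.1418  0.0681] z5/50/95 [0.0627 0.0682 0.0731] rect [ 562.  -137.7] [138.  90.] 74.8
top stack top 882 mean [ 0.4691 -0.4741  0.0937] z5/50/95 [0.0893 0.0935 0.0982] rect [ 469.1 -471.2] [ 89.9 142.3] 3.5
top stack 1026 mean [ 0.4679 -0.4707  0.0899] z5/50/95 [0.0564 0.0929 0.098 ] rect [ 470.6 -470.9] [ 97.9 145.5] 0.3
top grip 254 mean [0.5361 0.1612 0.2975] z5/50/95 [0.293  0.2977 0.302 ] rect [536.6 161.9] [105.6  21.5] 74.3
top head 877 mean [ 0.6496 -0.0062  0.2061] z5/50/95 [0.1975 0.2061 0.2139] rect [654.5  10.2] [101.  161.8] 73.1
scene carton top 806 mean [ 0.5646 -0.1473  0.0687] z5/50/95 [0.0641 0.0686 0.0734] rect [ 564.4 -140.9] [139.1  93. ] 75.3
scene carton 956 mean [ 0.5699 -0.1473  0.0665] z5/50/95 [0.0519 0.068  0.0733] rect [ 562.1 -140.3] [139.2  97.5] 75.5
scene stack top 967 mean [ 0.4737 -0.4803  0.0948] z5/50/95 [0.0903 0.0947 0.0998] rect [ 470.6 -475.3] [ 94.1 139.9] 4.6
scene stack 1418 mean [ 0.4842 -0.4806  0.0841] z5/50/95 [0.0463 0.0929 0.0992] rect [ 473.1 -479.2] [102.3 151.1] 2.2
scene grip 197 mean [0.5432 0.1573 0.2947] z5/50/95 [0.2863 0.2955 0.3018] rect [542.3 157.9] [106.1  19.5] 75.8
scene head 885 mean [ 0.6589 -0.0119  0.2064] z5/50/95 [0.1943 0.2068 0.216 ] rect [657.3   4.6] [101.4 161.3] 71.4
bucket 2553 mean [0.7199 0.5583 0.1091] z5/50/95 [0.1004 0.1088 0.1231] rect [665.9 538.7] [528.2 235.5] 13.8
```

View pics/c0.png

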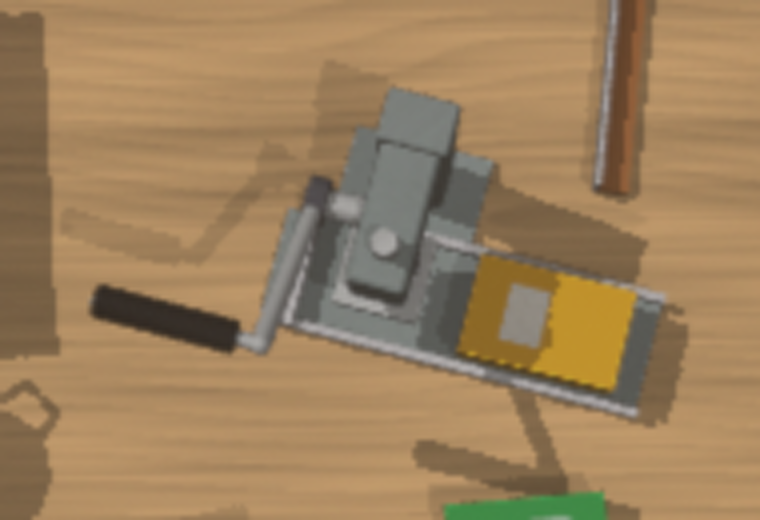

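```bash
cat > f.py <<'E'
from h import *
th=np.deg2rad(-15.0); ex=np.array([np.cos(th),np.sin(th)]); ey=np.array([-np.sin(th),np.cos(th)])
def toP(X,o=(0,0)): d=X[...,:2]-np.array(o); return np.stack([d@ex,d@ey,X[...,2]],-1)
def toW(p,o): return np.array(o)+p[0]*ex+p[1]*ey
E
python3 - <<'E'
from f import *
for n in("top","scene"):
    z=np.load(n+".npz"); im,X=z["im"],z["X"]; hsv=cv2.cvtColor(im,cv2.COLOR_RGB2HSV); P=toP(X)
    box=(P[...,0]>.4)&(P[...,0]<.85)&(P[...,1]>-.2)&(P[...,1]<.3)
    gm=hsv[...,1]<90
    H=P[box&gm&(P[...,2]>.193)&(P[...,2]<.217)]
    print(n,"head slices x: n, ymin,ymax")
    for a in np.arange(.55,.75,.015):
        q=H[(H[:,0]>=a)&(H[:,0]<a+.015)]
        if len(q)>5: print(round(a,3),len(q),np.percentile(q[:,1],[2,98]).round(4), np.median(q[:,2]).round(4))
    print("head x ext",np.percentile(H[:,0],[1,99]).round(4))
    # carton & grip in press axes
    c=P[(hsv[...,0]>14)&(hsv[...,0]<32)&(hsv[...,1]>150)&(P[...,2]>.06)&(P[...,2]<.085)&(P[...,0]>.5)&(P[...,0]<.7)&(P[...,1]>-.1)&(P[...,1]<.1)]
    # yaw-wise top extents
    print("carton",len(c),np.percentile(c,[1,99],axis=0).round(4).tolist())
    g=P[box&(hsv[...,2]<70)&(P[...,2]>.25)]; g2=g[g[:,1]<.5]; print("grip",len(g),np.percentile(g,[1,50,99],axis=0).round(4).tolist())
    # bed/guide strips
    b=P[gm&(P[...,2]>.008)&(P[...,2]<.035)&(P[...,0]>.48)&(P[...,0]<.72)&(P[...,1]>-.2)&(P[...,1]<.45)]
    print("bed",len(b),np.percentile(b,[.5,99.5],axis=0).round(4).tolist())
E
```

```text
top head slices x: n, ymin,ymax
0.55 82 [0.135  0.1823] 0.2045
0.565 79 [0.1351 0.2291] 0.2054
0.58 65 [0.1333 0.2276] 0.2033
0.595 74 [0.1341 0.2187] 0.2049
0.61 76 [0.1343 0.2296] 0.2042
0.625 75 [0.1337 0.1808] 0.2049
0.64 73 [0.1335 0.1809] 0.2055
0.655 86 [0.1298 0.1846] 0.2064
0.67 88 [0.1277 0.1847] 0.2102
0.685 88 [0.1284 0.1849] 0.2098
0.7 51 [0.1285 0.1849] 0.2094
head x ext [0.5505 0.7074]
carton 834 [[0.5343, -0.0551, 0.0613], [0.6225, 0.0805, 0.0749]]
grip 140 [[0.4657, 0.243, 0.2914], [0.4757, 0.2712, 0.2977], [0.4862, 0.299, 0.3041]]
bed 1470 [[0.523, -0.0848, 0.0081], [0.7185, 0.2622, 0.0334]]
scene head slices x: n, ymin,ymax
0.55 41 [0.1312 0.2148] 0.2057
0.565 58 [0.1304 0.226 ] 0.2052
0.58 97 [0.1297 0.2274] 0.2047
0.595 75 [0.131  0.2229] 0.2042
0.61 64 [0.1309 0.2094] 0.2053
0.625 75 [0.13   0.1772] 0.2056
0.64 68 [0.1292 0.1773] 0.2057
0.655 62 [0.1258 0.1768] 0.2077
0.67 83 [0.1249 0.1821] 0.2103
0.685 95 [0.1241 0.1822] 0.2099
0.7 116 [0.1246 0.1824] 0.2075
head x ext [0.5544 0.7105]
carton 848 [[0.5369, -0.0585, 0.0611], [0.626, 0.0783, 0.0762]]
grip 109 [[0.4746, 0.2409, 0.2826], [0.4844, 0.2691, 0.2955], [0.4917, 0.2974, 0.3034]]
bed 1580 [[0.5243, -0.0886, 0.0082], [0.7193, 0.2595, 0.0342]]
```

>>> servo_tool([
  {"dp": [0,0,0],"delta_rot": [0,0,0.955],"fingers": 0.4},
  {"dp": [0,0,0],"delta_rot": [0,0,0.955],"fingers": 0.4},
  {"dp": [0,0,0],"delta_rot": [0,0,0.955],"fingers": 0.4},
  {"dp": [0,0,0],"delta_rot": [0,0,0.955],"fingers": 0.4},
  {"dp": [0,0,0],"delta_rot": [0,0,0.955],"fingers": 0.4},
])

```text
clock: 0.6
position: [0.2232, 0.5297, 0.3034]
ee_rot: [-0.0, 0.426, 0.905, -0.001]
contact_force: [-0.8, -0.2, -0.3]
width: 0.0345
gripper_force: 0.0
```

>>> servo_tool([
  {"dp": [0,0,0],"delta_rot": [0,0,0.955],"fingers": 0.4},
  {"dp": [0,0,0],"delta_rot": [0,0,0.955],"fingers": 0.4},
  {"dp": [0,0,0],"delta_rot": [0,0,0.955],"fingers": 0.4},
  {"dp": [0,0,0],"delta_rot": [0,0,0.955],"fingers": 0.4},
  {"dp": [0,0,0],"delta_rot": [0,0,0.955],"fingers": 0.4},
])

```text
clock: 1.1
position: [0.2232, 0.5297, 0.3034]
ee_rot: [0.0, 0.628, 0.778, -0.001]
contact_force: [-0.9, -0.0, 0.1]
width: 0.0342
gripper_force: 0.0
```

>>> servo_tool([
  {"dp": [0,0,0],"delta_rot": [0,0,0.955],"fingers": 0.4},
  {"dp": [0,0,0],"delta_rot": [0,0,0.955],"fingers": 0.4},
  {"dp": [0,0,0],"delta_rot": [0,0,0.955],"fingers": 0.4},
  {"dp": [0,0,0],"delta_rot": [0,0,0.955],"fingers": 0.4},
  {"dp": [0,0,0],"delta_rot": [0,0,0.955],"fingers": 0.4},
])

```text
clock: 1.6
position: [0.2232, 0.5297, 0.3034]
ee_rot: [0.0, 0.794, 0.608, -0.0]
contact_force: [0.1, 0.0, -0.5]
width: 0.0339
gripper_force: 0.0
```

>>> servo_tool([
  {"dp": [-0.177,0.126,0],"delta_rot": [0,0,0],"fingers": 0.4},
  {"dp": [-0.177,0.126,0],"delta_rot": [0,0,0],"fingers": 0.4},
  {"dp": [-0.177,0.126,0],"delta_rot": [0,0,0],"fingers": 0.4},
  {"dp": [-0.177,0.126,0],"delta_rot": [0,0,0],"fingers": 0.4},
  {"dp": [-0.177,0.126,0],"delta_rot": [0,0,0],"fingers": 0.4},
])

```text
clock: 2.1
position: [0.2995, 0.3247, 0.3036]
ee_rot: [0.0, 0.793, 0.61, -0.0]
contact_force: [1.1, 0.3, 0.2]
width: 0.0341
gripper_force: 0.0
```

>>> servo_tool([
  {"dp": [-0.177,0.126,0],"delta_rot": [0,0,0],"fingers": 0.4},
  {"dp": [-0.177,0.126,0],"delta_rot": [0,0,0],"fingers": 0.4},
  {"dp": [-0.177,0.126,0],"delta_rot": [0,0,0],"fingers": 0.4},
  {"dp": [-0.177,0.126,0],"delta_rot": [0,0,0],"fingers": 0.4},
  {"dp": [-0.177,0.126,0],"delta_rot": [0,0,0],"fingers": 0.4},
])

```text
clock: 2.6
position: [0.3756, 0.1212, 0.3038]
ee_rot: [-0.0, 0.793, 0.609, 0.0]
contact_force: [0.9, -0.4, 0.3]
width: 0.034
gripper_force: 0.0
```

>>> servo_tool([
  {"dp": [-0.177,0.126,0],"delta_rot": [0,0,0],"fingers": 0.4},
  {"dp": [-0.177,0.126,0],"delta_rot": [0,0,0],"fingers": 0.4},
  {"dp": [-0.177,0.126,0],"delta_rot": [0,0,0],"fingers": 0.4},
  {"dp": [-0.177,0.126,0],"delta_rot": [0,0,0],"fingers": 0.4},
  {"dp": [-0.177,0.126,0],"delta_rot": [0,0,0],"fingers": 0.4},
])

```text
clock: 3.1
position: [0.4518, -0.0823, 0.3037]
ee_rot: [-0.0, 0.793, 0.609, 0.0]
contact_force: [0.5, -0.3, 0.1]
width: 0.0343
gripper_force: 0.0
```

>>> servo_tool([
  {"dp": [-0.177,0.126,0],"delta_rot": [0,0,0],"fingers": 0.4},
  {"dp": [-0.177,0.126,0],"delta_rot": [0,0,0],"fingers": 0.4},
  {"dp": [-0.177,0.126,0],"delta_rot": [0,0,0],"fingers": 0.4},
  {"dp": [-0.177,0.126,0],"delta_rot": [0,0,0],"fingers": 0.4},
  {"dp": [-0.177,0.126,0],"delta_rot": [0,0,0],"fingers": 0.4},
])

```text
clock: 3.6
position: [0.5281, -0.2857, 0.3033]
ee_rot: [-0.001, 0.793, 0.609, -0.0]
contact_force: [0.8, -0.1, -0.7]
width: 0.034
gripper_force: 0.0
```

>>> servo_tool([
  {"dp": [0,0,0.2],"delta_rot": [0,0,0],"fingers": 0.4},
  {"dp": [0,0,0.2],"delta_rot": [0,0,0],"fingers": 0.4},
  {"dp": [0,0,0.2],"delta_rot": [0,0,0],"fingers": 0.4},
  {"dp": [0,0,0.2],"delta_rot": [0,0,0],"fingers": 0.4},
  {"dp": [0,0,0.2],"delta_rot": [0,0,0],"fingers": 0.4},
])

```text
clock: 4.1
position: [0.5276, -0.2839, 0.1021]
ee_rot: [-0.0, 0.793, 0.609, -0.0]
contact_force: [0.5, 0.1, -0.6]
width: 0.0344
gripper_force: 0.0
```

>>> servo_tool([
  {"dp": [0,0,0],"delta_rot": [0,0.875,0],"fingers": 0.4},
  {"dp": [0,0,0],"delta_rot": [0,0.875,0],"fingers": 0.4},
  {"dp": [0,0,0],"delta_rot": [0,0.875,0],"fingers": 0.4},
  {"dp": [0,0,0],"delta_rot": [0,0.875,0],"fingers": 0.4},
  {"dp": [0,0,0],"delta_rot": [0,0,0],"fingers": 0.4},
])

```text
clock: 4.6
position: [0.5273, -0.2858, 0.1026]
ee_rot: [-0.107, 0.782, 0.599, 0.138]
contact_force: [-0.3, -0.5, -0.6]
width: 0.034
gripper_force: 0.0
```

```bash
cat > st.py <<'E'
from f import *
from scipy.spatial.transform import Rotation as Ro
s=readout.get_state(); q=s["ee_rot"]; R=Ro.from_quat([q[1],q[2],q[3],q[0]]).as_matrix()
B=np.eye(3);B[:2,0]=ex;B[:2,1]=ey
print("clock",s["clock"],"TCP press",(toP(s["position"])-[.5825,.1565,0]).round(4),"tip",(toP(s["position"]+.073*R[:,2])-[.5825,.1565,0]).round(4),"F press",(B.T@s["contact_force"]).round(1))
print("tool axes in press\n",(B.T@R).round(3), "ey in tool",((B.T@R).T[:,1]).round(3))
E
python3 st.py
```

```text
clock 4.6 TCP press [ 0.0008 -0.2961  0.1026] tip [ 0.0008 -0.271   0.0341] F press [-0.2 -0.5 -0.6]
tool axes in press
 [[ 0.002  1.    -0.001]
 [ 0.939 -0.002  0.344]
 [ 0.344 -0.001 -0.939]] ey in tool [ 0.939 -0.002  0.344]
```

>>> servo_tool([
  {"dp": [0.094,0,0.0344],"delta_rot": [0,0,0],"fingers": 0.4},
  {"dp": [0.094,0,0.0344],"delta_rot": [0,0,0],"fingers": 0.4},
  {"dp": [0.047,0,0.0172],"delta_rot": [0,0,0],"fingers": 0.4},
  {"dp": [0.047,0,0.0172],"delta_rot": [0,0,0],"fingers": 0.4},
  {"dp": [0.047,0,0.0172],"delta_rot": [0,0,0],"fingers": 0.4},
])

```text
clock: 5.1
position: [0.5464, -0.215, 0.1041]
ee_rot: [-0.106, 0.78, 0.601, 0.138]
contact_force: [-0.5, -1.3, 0.4]
width: 0.0343
gripper_force: 0.7
```

>>> servo_tool([
  {"dp": [0.047,0,0.0172],"delta_rot": [0,0,0],"fingers": 0.4},
  {"dp": [0.047,0,0.0172],"delta_rot": [0,0,0],"fingers": 0.4},
  {"dp": [0.047,0,0.0172],"delta_rot": [0,0,0],"fingers": 0.4},
  {"dp": [0.047,0,0.0172],"delta_rot": [0,0,0],"fingers": 0.4},
  {"dp": [0.047,0,0.0172],"delta_rot": [0,0,0],"fingers": 0.4},
])

```text
clock: 5.6
position: [0.5591, -0.1673, 0.1038]
ee_rot: [-0.106, 0.781, 0.6, 0.138]
contact_force: [-0.0, -1.7, -0.2]
width: 0.0341
gripper_force: 0.7
```

```bash
python3 st.py
```

```text
clock 5.6 TCP press [ 0.0009 -0.1734  0.1038] tip [ 0.0008 -0.1484  0.0352] F press [ 0.4 -1.7 -0.2]
tool axes in press
 [[-0.001  1.    -0.   ]
 [ 0.939  0.001  0.343]
 [ 0.343  0.    -0.939]] ey in tool [0.939 0.001 0.343]
```

>>> servo_tool([
  {"dp": [0.047,0,0.0172],"delta_rot": [0,0,0],"fingers": 0.4},
  {"dp": [0.047,0,0.0172],"delta_rot": [0,0,0],"fingers": 0.4},
  {"dp": [0.047,0,0.0172],"delta_rot": [0,0,0],"fingers": 0.4},
  {"dp": [0.047,0,0.0172],"delta_rot": [0,0,0],"fingers": 0.4},
  {"dp": [0.04,0,0.0146],"delta_rot": [0,0,0],"fingers": 0.4},
])

```text
clock: 6.1
position: [0.5715, -0.1201, 0.1037]
ee_rot: [-0.106, 0.781, 0.6, 0.138]
contact_force: [-0.1, -2.6, 0.5]
width: 0.0337
gripper_force: 0.7
```

>>> servo_tool([
  {"dp": [0.019,0,0.007],"delta_rot": [0,0,0],"fingers": 0.4},
  {"dp": [0.014,0,0.005],"delta_rot": [0,0,0],"fingers": 0.4},
  {"dp": [0.014,0,0.005],"delta_rot": [0,0,0],"fingers": 0.4},
  {"dp": [0.014,0,0.005],"delta_rot": [0,0,0],"fingers": 0.4},
  {"dp": [0.014,0,0.005],"delta_rot": [0,0,0],"fingers": 0.4},
])

```text
clock: 6.6
position: [0.5755, -0.1056, 0.1038]
ee_rot: [-0.106, 0.781, 0.6, 0.138]
contact_force: [-0.7, -2.1, -0.5]
width: 0.0341
gripper_force: 0.7
```

```bash
python3 st.py
```

```text
clock 6.6 TCP press [ 0.0007 -0.1096  0.1038] tip [ 0.0007 -0.0845  0.0352] F press [-0.1 -2.2 -0.5]
tool axes in press
 [[-0.001  1.    -0.   ]
 [ 0.939  0.001  0.343]
 [ 0.343 -0.    -0.939]] ey in tool [0.939 0.001 0.343]
```

>>> servo_tool([
  {"dp": [0.01,0,0.0036],"delta_rot": [0,0,0],"fingers": 0.4},
  {"dp": [0.01,0,0.0036],"delta_rot": [0,0,0],"fingers": 0.4},
  {"dp": [0.01,0,0.0036],"delta_rot": [0,0,0],"fingers": 0.4},
])

```text
clock: 6.9
position: [0.5771, -0.0993, 0.1038]
ee_rot: [-0.106, 0.781, 0.6, 0.138]
contact_force: [-0.2, -1.4, 0.0]
width: 0.0342
gripper_force: 0.7
```

>>> servo_tool([
  {"dp": [0.01,0,0.0036],"delta_rot": [0,0,0],"fingers": 0.4},
  {"dp": [0.005,0,0.0018],"delta_rot": [0,0,0],"fingers": 0.4},
])

```text
clock: 7.1
position: [0.5779, -0.0961, 0.1038]
ee_rot: [-0.106, 0.781, 0.6, 0.138]
contact_force: [-0.5, -1.5, 0.2]
width: 0.0339
gripper_force: 0.7
```

```bash
python3 st.py
```

```text
clock 7.1 TCP press [ 0.0006 -0.0998  0.1038] tip [ 0.0006 -0.0747  0.0352] F press [-0.1 -1.6  0.2]
tool axes in press
 [[-0.001  1.    -0.001]
 [ 0.939  0.001  0.343]
 [ 0.343 -0.    -0.939]] ey in tool [0.939 0.001 0.343]
```

>>> servo_tool([
  {"dp": [0.007,0,0.0025],"delta_rot": [0,0,0],"fingers": 0.4},
  {"dp": [0.007,0,0.0025],"delta_rot": [0,0,0],"fingers": 0.4},
])

```text
clock: 7.3
position: [0.5785, -0.0943, 0.1038]
ee_rot: [-0.105, 0.781, 0.601, 0.137]
contact_force: [-3.9, -7.6, 2.8]
width: 0.0341
gripper_force: 3.6
```

>>> servo_tool([
  {"dp": [0.007,0,0.0025],"delta_rot": [0,0,0],"fingers": 0.4},
  {"dp": [0.007,0,0.0025],"delta_rot": [0,0,0],"fingers": 0.4},
])

```text
clock: 7.5
position: [0.5787, -0.0938, 0.1039]
ee_rot: [-0.104, 0.78, 0.601, 0.136]
contact_force: [-8.4, -14.5, 5.4]
width: 0.0342
gripper_force: 7.6
```

>>> servo_tool([
  {"dp": [0,0,0],"delta_rot": [0,0,0],"fingers": 0.4},
  {"dp": [0,0,0],"delta_rot": [0,0,0],"fingers": 0.4},
  {"dp": [-0.047,0,-0.0172],"delta_rot": [0,0,0],"fingers": 0.4},
  {"dp": [-0.094,0,-0.0344],"delta_rot": [0,0,0],"fingers": 0.4},
  {"dp": [-0.18,0,-0.066],"delta_rot": [0,0,0],"fingers": 0.4},
])

```text
clock: 8.0
position: [0.5618, -0.155, 0.1043]
ee_rot: [-0.107, 0.78, 0.601, 0.139]
contact_force: [0.9, -1.2, -1.0]
width: 0.0341
gripper_force: 0.0
```

>>> servo_tool([
  {"dp": [-0.18,0,-0.066],"delta_rot": [0,-0.7,0],"fingers": 0.4},
  {"dp": [0,0,0],"delta_rot": [0,-0.7,0],"fingers": 0.4},
  {"dp": [0,0,0],"delta_rot": [0,-0.7,0],"fingers": 0.4},
  {"dp": [0,0,0],"delta_rot": [0,-0.7,0],"fingers": 0.4},
  {"dp": [0,0,0],"delta_rot": [0,-0.7,0],"fingers": 0.4},
])

```text
clock: 8.5
position: [0.552, -0.1935, 0.1042]
ee_rot: [0.0, 0.793, 0.609, -0.0]
contact_force: [-0.2, -0.0, -0.3]
width: 0.0338
gripper_force: 0.0
```

```bash
python3 st.py
python3 - <<'E'
from f import *
for n in("scene","top"):
    im,X=cloud(n); np.savez(f"{n}1.npz",im=im,X=X)
    hsv=cv2.cvtColor(im,cv2.COLOR_RGB2HSV); P=toP(X,toP(np.zeros(3))[:2]) if 0 else toP(X)-[.5825,.1565,0]
    c=P[(hsv[...,0]>14)&(hsv[...,0]<32)&(hsv[...,1]>150)&(P[...,2]>.055)&(P[...,2]<.085)&(abs(P[...,0])<.1)&(P[...,1]>-.2)&(P[...,1]<.12)]
    print(n,len(c),np.percentile(c,[1,50,99],axis=0).round(4).tolist())
    g=P[(hsv[...,2]<70)&(P[...,2]>.25)&(P[...,1]>.05)&(P[...,1]<.25)&(P[...,0]>-.2)&(P[...,0]<-.05)]
    print("grip",len(g),np.percentile(g,[1,50,99],axis=0).round(4).tolist())
    if n=="scene": cv2.imwrite("pics/s1.png",cv2.resize(im[140:300,240:410,::-1],None,fx=4,fy=3.75,interpolation=cv2.INTER_CUBIC)[:600])
E
```

```text
clock 8.5 TCP press [ 0.0008 -0.2006  0.1042] tip [ 0.0008 -0.2007  0.0312] F press [-0.2 -0.1 -0.3]
tool axes in press
 [[ 0.     1.    -0.   ]
 [ 1.    -0.    -0.001]
 [-0.001 -0.    -1.   ]] ey in tool [ 1.    -0.    -0.001]
scene 311 [[-0.0441, -0.0677, 0.0557], [0.0124, -0.0479, 0.0683], [0.0441, -0.01, 0.0766]]
grip 191 [[-0.1076, 0.0857, 0.2842], [-0.0979, 0.1349, 0.2952], [-0.09, 0.1859, 0.3033]]
top 482 [[-0.0479, -0.0618, 0.0594], [-0.0177, 0.0138, 0.0683], [0.0374, 0.0728, 0.0749]]
grip 262 [[-0.1167, 0.0871, 0.2909], [-0.1068, 0.1377, 0.2977], [-0.0955, 0.1898, 0.3036]]
```

View pics/s1.png

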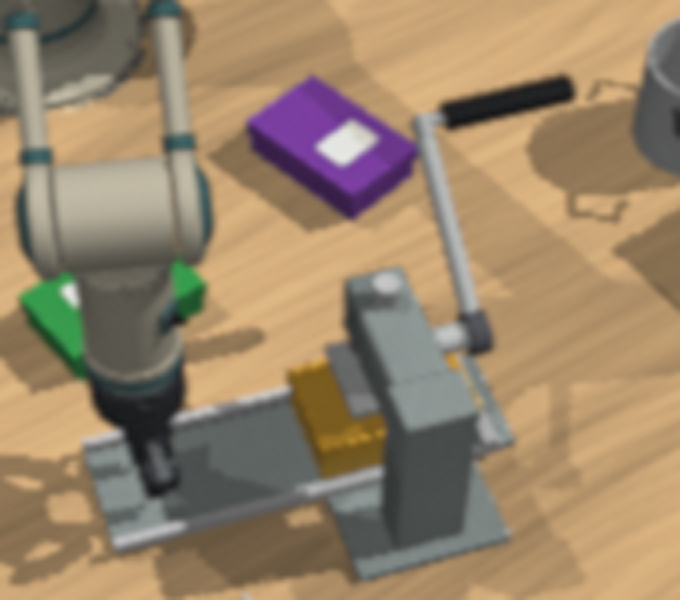

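The carton sits home under the ram (crop (330,410)) with its lid proud, and the fingers are clear at (160,470). Next is the grip at crop (505,100).

>>> servo_tool([
  {"dp": [0,0,-0.204],"delta_rot": [0,0,0],"fingers": 1},
  {"dp": [0,0,-0.204],"delta_rot": [0,0,0],"fingers": 1},
  {"dp": [0,0,-0.204],"delta_rot": [0,0,0],"fingers": 1},
  {"dp": [0,0,-0.204],"delta_rot": [0,0,0],"fingers": 1},
])

```text
clock: 9.0
position: [0.5518, -0.1935, 0.2687]
ee_rot: [-0.001, 0.793, 0.609, 0.001]
contact_force: [1.4, -0.9, -0.5]
width: 0.0851
gripper_force: 0.0
```

>>> servo_tool([
  {"dp": [0,0,-0.204],"delta_rot": [0,0,0],"fingers": 1},
  {"dp": [0,0,-0.204],"delta_rot": [0,0,0],"fingers": 1},
  {"dp": [0,0,-0.204],"delta_rot": [0,0,0],"fingers": 1},
  {"dp": [0,0,-0.204],"delta_rot": [0,0,0],"fingers": 1},
])

```text
clock: 9.4
position: [0.5516, -0.1934, 0.4321]
ee_rot: [-0.001, 0.793, 0.61, 0.001]
contact_force: [1.1, -0.3, 0.3]
width: 0.0854
gripper_force: 0.0
```

>>> servo_tool([
  {"dp": [0.2156,-0.0656,0],"delta_rot": [0,0,0],"fingers": 1},
  {"dp": [0.2156,-0.0656,0],"delta_rot": [0,0,0],"fingers": 1},
  {"dp": [0.2156,-0.0656,0],"delta_rot": [0,0,0],"fingers": 1},
  {"dp": [0.2156,-0.0656,0],"delta_rot": [0,0,0],"fingers": 1},
])

```text
clock: 9.8
position: [0.5453, -0.0119, 0.4304]
ee_rot: [-0.001, 0.793, 0.609, 0.001]
contact_force: [-0.9, 0.0, -1.1]
width: 0.0857
gripper_force: 0.0
```

>>> servo_tool([
  {"dp": [0.2156,-0.0656,0],"delta_rot": [0,0,0],"fingers": 1},
  {"dp": [0.2156,-0.0656,0],"delta_rot": [0,0,0],"fingers": 1},
  {"dp": [0.2156,-0.0656,0],"delta_rot": [0,0,0],"fingers": 1},
  {"dp": [0.2156,-0.0656,0],"delta_rot": [0,0,0],"fingers": 1},
  {"dp": [0,0,0],"delta_rot": [0,0,0],"fingers": 1},
])

```text
clock: 10.3
position: [0.5385, 0.1718, 0.4301]
ee_rot: [-0.003, 0.791, 0.612, 0.001]
contact_force: [-0.6, -0.6, 0.0]
width: 0.085
gripper_force: 0.0
```

```bash
python3 st.py
python3 - <<'E'
from f import *
from scipy.spatial.transform import Rotation as Ro
s=readout.get_state(); q=s["ee_rot"]; R=Ro.from_quat([q[1],q[2],q[3],q[0]]).as_matrix()
im,d=imaging.get_image("wrist"); c=imaging.calibration("wrist"); K=np.array(c["intrinsics"]);H=np.array(c["hand_eye"])
v,u=np.mgrid[:400,:640]
C=np.stack([(u-K[0,2])/K[0,0]*d,(v-K[1,2])/K[1,1]*d,d],-1)
T=C@H[:3,:3].T+H[:3,3]; X=T@R.T+s["position"]; P=toP(X)-[.5825,.1565,0]
hsv=cv2.cvtColor(im,cv2.COLOR_RGB2HSV)
g=P[(d>0)&(hsv[...,2]<80)&(abs(P[...,2]-.285)<.03)&(P[...,1]>.05)&(P[...,1]<.25)&(P[...,0]>-.16)&(P[...,0]<-.05)]
print(len(g),np.percentile(g,[1,50,99],axis=0).round(4).tolist() if len(g) else "")
cv2.imwrite("pics/w.png",im[:,:,::-1])
E
```

```text
clock 10.3 TCP press [-0.1068  0.1488  0.4301] tip [-0.1071  0.1492  0.3571] F press [-0.4 -0.7  0. ]
tool axes in press
 [[-0.009  1.    -0.004]
 [ 1.     0.009  0.005]
 [ 0.005 -0.004 -1.   ]] ey in tool [1.    0.009 0.005]
6580 [[-0.117, 0.0863, 0.2875], [-0.1047, 0.144, 0.2975], [-0.0922, 0.1915, 0.3002]]
```

View pics/w.png

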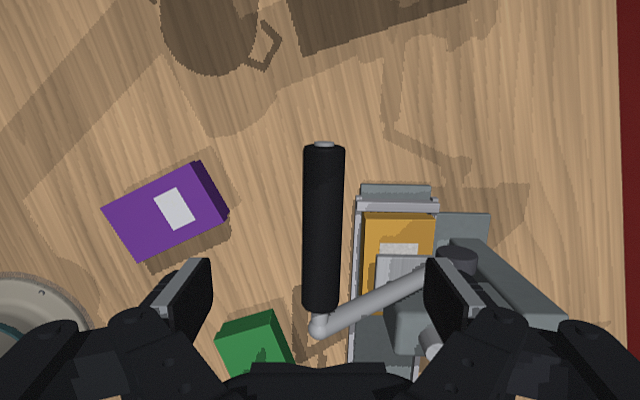

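The wrist view shows the grip (324,230) centred between the open jaws and clear of the lever arm.

>>> servo_tool([
  {"dp": [0,0.003,0.116],"delta_rot": [0,0,0],"fingers": 1},
  {"dp": [0,0.003,0.116],"delta_rot": [0,0,0],"fingers": 1},
  {"dp": [0,0.003,0.116],"delta_rot": [0,0,0],"fingers": 1},
  {"dp": [0,0.003,0.116],"delta_rot": [0,0,0],"fingers": 1},
  {"dp": [0,0,0],"delta_rot": [0,0,0],"fingers": 1},
])

```text
clock: 10.85
position: [0.5403, 0.1643, 0.3343]
ee_rot: [-0.002, 0.793, 0.609, -0.003]
contact_force: [-0.8, -0.6, -0.5]
width: 0.0855
gripper_force: 0.0
```

>>> servo_tool([
  {"dp": [0,0,0],"delta_rot": [0,0,0],"fingers": 0.45},
  {"dp": [0,0,0],"delta_rot": [0,0,0],"fingers": 0.35},
  {"dp": [0,0,0],"delta_rot": [0,0,0],"fingers": 0.2},
  {"dp": [0,0,0],"delta_rot": [0,0,0],"fingers": 0.2},
  {"dp": [0,0,0],"delta_rot": [0,0,0],"fingers": 0.2},
], force=50)

```text
clock: 11.35
position: [0.5395, 0.1667, 0.3389]
ee_rot: [-0.002, 0.793, 0.609, -0.001]
contact_force: [-6.2, 0.9, 5.3]
width: 0.0245
gripper_force: 48.7
```

```bash
python3 st.py
```

```text
clock 11.35 TCP press [-0.1046  0.1442  0.3389] tip [-0.1049  0.1442  0.266 ] F press [-6.2 -0.7  5.3]
tool axes in press
 [[-0.001  1.    -0.005]
 [ 1.     0.001  0.001]
 [ 0.001 -0.005 -1.   ]] ey in tool [1.    0.001 0.001]
```

```bash
python3 -c "
import numpy as np
a=.70-np.arange(0,25)*.0525
x=-.18*np.cos(a);z=.18*np.sin(a)
for k in range(24):print(k+1,round((x[k+1]-x[k])/.2,4),round((z[k]-z[k+1])/.2,4))"
```

```text
1 -0.0295 0.0369
2 -0.0275 0.0384
3 -0.0254 0.0398
4 -0.0233 0.0411
5 -0.0211 0.0423
6 -0.0189 0.0433
7 -0.0166 0.0442
8 -0.0142 0.045
9 -0.0119 0.0457
10 -0.0094 0.0463
11 -0.007 0.0467
12 -0.0045 0.047
13 -0.0021 0.0472
14 0.0004 0.0472
15 0.0029 0.0472
16 0.0054 0.0469
17 0.0078 0.0466
18 0.0103 0.0461
19 0.0127 0.0455
20 0.015 0.0448
21 0.0174 0.0439
22 0.0196 0.043
23 0.0219 0.0419
24 0.024 0.0407
```

>>> servo_tool([
  {"dp": [0,-0.0295,0.0369],"delta_rot": [0,0,0],"fingers": 0.2},
  {"dp": [0,-0.0275,0.0384],"delta_rot": [0,0,0],"fingers": 0.2},
  {"dp": [0,-0.0254,0.0398],"delta_rot": [0,0,0],"fingers": 0.2},
  {"dp": [0,-0.0233,0.0411],"delta_rot": [0,0,0],"fingers": 0.2},
  {"dp": [0,-0.0211,0.0423],"delta_rot": [0,0,0],"fingers": 0.2},
])

```text
clock: 11.85
position: [0.5168, 0.173, 0.3011]
ee_rot: [0.0, 0.793, 0.609, 0.002]
contact_force: [-4.8, -0.4, 9.5]
width: 0.0246
gripper_force: 52.5
```

```bash
python3 st.py
```

```text
clock 11.85 TCP press [-0.1281  0.1444  0.3011] tip [-0.1279  0.1445  0.2281] F press [-4.5 -1.7  9.5]
tool axes in press
 [[-0.001  1.     0.003]
 [ 1.     0.001  0.002]
 [ 0.002  0.003 -1.   ]] ey in tool [1.    0.001 0.002]
```

>>> servo_tool([
  {"dp": [0,-0.0189,0.0433],"delta_rot": [0,0,0],"fingers": 0.2},
  {"dp": [0,-0.0166,0.0442],"delta_rot": [0,0,0],"fingers": 0.2},
  {"dp": [0,-0.0142,0.045],"delta_rot": [0,0,0],"fingers": 0.2},
  {"dp": [0,-0.0119,0.0457],"delta_rot": [0,0,0],"fingers": 0.2},
  {"dp": [0,-0.0094,0.0463],"delta_rot": [0,0,0],"fingers": 0.2},
])

```text
clock: 12.35
position: [0.5025, 0.177, 0.2555]
ee_rot: [-0.001, 0.793, 0.609, 0.001]
contact_force: [-6.2, 1.7, 12.0]
width: 0.0246
gripper_force: 56.7
```

>>> servo_tool([
  {"dp": [0,-0.007,0.0467],"delta_rot": [0,0,0],"fingers": 0.2},
  {"dp": [0,-0.0045,0.047],"delta_rot": [0,0,0],"fingers": 0.2},
  {"dp": [0,-0.0021,0.0472],"delta_rot": [0,0,0],"fingers": 0.2},
  {"dp": [0,0.0004,0.0472],"delta_rot": [0,0,0],"fingers": 0.2},
  {"dp": [0,0.0029,0.0472],"delta_rot": [0,0,0],"fingers": 0.2},
])

```text
clock: 12.85
position: [0.4988, 0.1781, 0.2076]
ee_rot: [-0.002, 0.793, 0.609, -0.001]
contact_force: [-12.4, 4.4, 11.5]
width: 0.0247
gripper_force: 60.8
```

```bash
python3 st.py
```

```text
clock 12.85 TCP press [-0.1468  0.1446  0.2076] tip [-0.1471  0.1447  0.1346] F press [-13.1   1.   11.5]
tool axes in press
 [[-0.001  1.    -0.005]
 [ 1.     0.001  0.002]
 [ 0.002 -0.005 -1.   ]] ey in tool [1.    0.001 0.002]
```

>>> servo_tool([
  {"dp": [0,0,0.0469],"delta_rot": [0,0,0],"fingers": 0.2},
  {"dp": [0,0.0028,0.0466],"delta_rot": [0,0,0],"fingers": 0.2},
  {"dp": [0,0.009,0.0461],"delta_rot": [0,0,0],"fingers": 0.2},
  {"dp": [0,0.0127,0.0455],"delta_rot": [0,0,0],"fingers": 0.2},
])

```text
clock: 13.25
position: [0.5033, 0.1768, 0.1704]
ee_rot: [-0.003, 0.793, 0.609, -0.001]
contact_force: [-11.1, 4.0, 11.7]
width: 0.0248
gripper_force: 64.0
```

```bash
python3 st.py
```

```text
clock 13.25 TCP press [-0.1421  0.1445  0.1704] tip [-0.1426  0.1446  0.0974] F press [-11.7   1.   11.7]
tool axes in press
 [[-0.     1.    -0.006]
 [ 1.     0.     0.001]
 [ 0.001 -0.006 -1.   ]] ey in tool [1.    0.    0.001]
```

>>> servo_tool([
  {"dp": [0,0.01,0.04],"delta_rot": [0,0,0],"fingers": 0.2},
  {"dp": [0,0.003,0.012],"delta_rot": [0,0,0],"fingers": 0.2},
])

```text
clock: 13.45
position: [0.5059, 0.1761, 0.1593]
ee_rot: [-0.003, 0.793, 0.609, -0.002]
contact_force: [-9.6, 3.8, 11.2]
width: 0.025
gripper_force: 64.8
```

```bash
python3 st.py
```

```text
clock 13.45 TCP press [-0.1394  0.1445  0.1593] tip [-0.1399  0.1446  0.0863] F press [-10.3   1.2  11.2]
tool axes in press
 [[-0.     1.    -0.006]
 [ 1.     0.     0.001]
 [ 0.001 -0.006 -1.   ]] ey in tool [1.    0.    0.001]
```

>>> servo_tool([
  {"dp": [0,0.002,0.008],"delta_rot": [0,0,0],"fingers": 0.2},
  {"dp": [0,0.002,0.008],"delta_rot": [0,0,0],"fingers": 0.2},
])

```text
clock: 13.65
position: [0.5065, 0.1759, 0.1568]
ee_rot: [-0.003, 0.793, 0.609, -0.001]
contact_force: [-9.3, 3.7, 9.4]
width: 0.0248
gripper_force: 64.9
```

>>> servo_tool([
  {"dp": [0,0.001,0.006],"delta_rot": [0,0,0],"fingers": 0.2},
  {"dp": [0,0,0],"delta_rot": [0,0,0],"fingers": 0.2},
])

```text
clock: 13.85
position: [0.5069, 0.1758, 0.1554]
ee_rot: [-0.003, 0.793, 0.609, -0.001]
contact_force: [-8.7, 2.9, 9.5]
width: 0.0246
gripper_force: 65.1
```

```bash
python3 st.py;python3 - <<'E'
from f import *
im,X=cloud("scene"); hsv=cv2.cvtColor(im,cv2.COLOR_RGB2HSV); P=toP(X)-[.5825,.1565,0]
c=P[(hsv[...,0]>14)&(hsv[...,0]<32)&(hsv[...,1]>150)&(P[...,2]>.03)&(P[...,2]<.085)&(abs(P[...,0])<.1)&(P[...,1]>-.068)&(P[...,1]<-.04)]
print(len(c),np.percentile(c,[1,50,90],axis=0).round(4).tolist())
im,X=cloud("top"); hsv=cv2.cvtColor(im,cv2.COLOR_RGB2HSV); P=toP(X)-[.5825,.1565,0]
c=P[(hsv[...,0]>14)&(hsv[...,0]<32)&(hsv[...,1]>150)&(P[...,2]>.03)&(P[...,2]<.085)&(abs(P[...,0])<.1)&(P[...,1]>-.1)&(P[...,1]<.1)]
print(len(c),np.percentile(c,[1,50,99],axis=0).round(4).tolist())
g=P[(P[...,1]>.165)&(P[...,1]<.2)&(P[...,2]<.2)&(P[...,2]>.07)&(hsv[...,2]<80)&(abs(P[...,0]+.135)<.05)]
print("grip out",len(g),np.percentile(g,[1,50,99],axis=0).round(4).tolist() if len(g) else "")
E
```

```text
clock 13.85 TCP press [-0.1383  0.1445  0.1554] tip [-0.1388  0.1445  0.0824] F press [-9.1  0.6  9.5]
tool axes in press
 [[-0.     1.    -0.006]
 [ 1.     0.     0.001]
 [ 0.001 -0.006 -1.   ]] ey in tool [1.    0.    0.001]
236 [[-0.0467, -0.0676, 0.032], [0.0081, -0.0547, 0.0604], [0.0406, -0.043, 0.065]]
421 [[-0.0482, -0.0625, 0.0536], [-0.0141, -0.0034, 0.0609], [0.0388, 0.0663, 0.0676]]
grip out 0
```

>>> servo_tool([
  {"dp": [0,0.004,0.012],"delta_rot": [0,0,0],"fingers": 0.2},
  {"dp": [0,0.003,0.01],"delta_rot": [0,0,0],"fingers": 0.2},
])

```text
clock: 14.15
position: [0.5081, 0.1754, 0.1512]
ee_rot: [-0.003, 0.793, 0.609, -0.001]
contact_force: [-8.5, 3.2, 10.2]
width: 0.0247
gripper_force: 65.5
```

>>> servo_tool([
  {"dp": [0,0.003,0.01],"delta_rot": [0,0,0],"fingers": 0.2},
  {"dp": [0,0,0],"delta_rot": [0,0,0],"fingers": 0.2},
])

```text
clock: 14.35
position: [0.5089, 0.1752, 0.149]
ee_rot: [-0.002, 0.793, 0.609, -0.001]
contact_force: [-9.9, 4.1, 9.5]
width: 0.0247
gripper_force: 65.5
```

```bash
python3 st.py;python3 - <<'E'
from f import *
from scipy.spatial.transform import Rotation as Ro
im,X=cloud("scene"); hsv=cv2.cvtColor(im,cv2.COLOR_RGB2HSV)
cv2.imwrite("pics/s2.png",cv2.resize(im[140:300,280:440,::-1],None,fx=3.75,fy=3.75,interpolation=cv2.INTER_CUBIC))
s=readout.get_state(); q=s["ee_rot"]; R=Ro.from_quat([q[1],q[2],q[3],q[0]]).as_matrix()
im,d=imaging.get_image("wrist"); c=imaging.calibration("wrist"); K=np.array(c["intrinsics"]);H=np.array(c["hand_eye"])
v,u=np.mgrid[:400,:640]
C=np.stack([(u-K[0,2])/K[0,0]*d,(v-K[1,2])/K[1,1]*d,d],-1)
P=toP((C@H[:3,:3].T+H[:3,3])@R.T+s["position"])-[.5825,.1565,0]
hsv=cv2.cvtColor(im,cv2.COLOR_RGB2HSV)
m=(d>0)&(hsv[...,2]<80)&(abs(P[...,2]-.12)<.05)&(P[...,1]>.16)&(P[...,1]<.19)&(abs(P[...,0]+.135)<.03)
print(m.sum(),np.percentile(P[m],[1,50,99],axis=0).round(4).tolist() if m.sum() else "")
E
```

```text
clock 14.35 TCP press [-0.1363  0.1444  0.149 ] tip [-0.1367  0.1445  0.076 ] F press [-10.6   1.4   9.5]
tool axes in press
 [[-0.     1.    -0.006]
 [ 1.     0.     0.001]
 [ 0.001 -0.006 -1.   ]] ey in tool [1.    0.    0.001]
16475 [[-0.1581, 0.1601, 0.1126], [-0.1363, 0.1614, 0.1455], [-0.1146, 0.1895, 0.1686]]
```

View pics/s2.png

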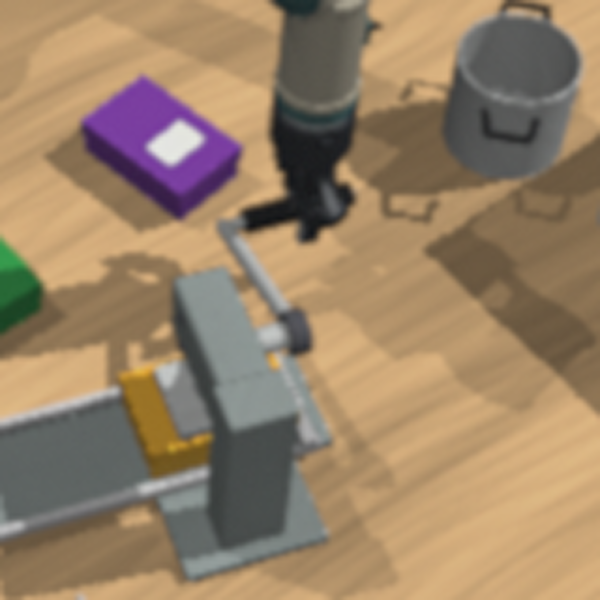

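The lever is low and the ram is on the lid (crop (185,400)); the bar is at (270,215). I need the bar's height directly from the wrist depth.

```bash
cat > bar.py <<'E'
from f import *
from scipy.spatial.transform import Rotation as Ro
s=readout.get_state(); q=s["ee_rot"]; R=Ro.from_quat([q[1],q[2],q[3],q[0]]).as_matrix()
im,d=imaging.get_image("wrist"); c=imaging.calibration("wrist"); K=np.array(c["intrinsics"]);H=np.array(c["hand_eye"])
v,u=np.mgrid[:400,:640]
C=np.stack([(u-K[0,2])/K[0,0]*d,(v-K[1,2])/K[1,1]*d,d],-1)
P=toP((C@H[:3,:3].T+H[:3,3])@R.T+s["position"])-[.5825,.1565,0]
m=(d>0)&(P[...,1]>.172)&(P[...,1]<.188)&(abs(P[...,0]+.13)<.04)&(P[...,2]>.05)
Q=P[m]
for a in np.arange(-.16,-.1,.005):
    q=Q[(Q[:,0]>=a)&(Q[:,0]<a+.005)]
    if len(q)>5: print(round(a,3),len(q),np.percentile(q[:,2],[5,50,95]).round(4))
E
python3 bar.py
```

```text
-0.15 541 [0.1121 0.1168 0.1189]
-0.145 862 [0.1188 0.1206 0.1222]
-0.14 895 [0.121  0.1221 0.1232]
-0.135 907 [0.1205 0.1215 0.1228]
-0.13 782 [0.1163 0.1188 0.121 ]
-0.125 186 [0.1106 0.1132 0.1156]
```

>>> servo_tool([
  {"dp": [0,0.001,0.01],"delta_rot": [0,0,0],"fingers": 0.2},
  {"dp": [0,0.001,0.01],"delta_rot": [0,0,0],"fingers": 0.2},
  {"dp": [0,0,0],"delta_rot": [0,0,0],"fingers": 0.2},
  {"dp": [0,0,0],"delta_rot": [0,0,0],"fingers": 0.2},
  {"dp": [0,0,0],"delta_rot": [0,0,0],"fingers": 0.2},
], force=90)

```text
clock: 15.0
position: [0.5094, 0.1751, 0.1475]
ee_rot: [-0.002, 0.793, 0.609, -0.001]
contact_force: [-14.1, 1.7, 25.9]
width: 0.0246
gripper_force: 88.1
```

>>> servo_tool([
  {"dp": [0,0,0],"delta_rot": [0,0,0],"fingers": 0.2},
  {"dp": [0,0,0],"delta_rot": [0,0,0],"fingers": 0.2},
  {"dp": [0,0,0],"delta_rot": [0,0,0],"fingers": 0.2},
  {"dp": [0,0,0],"delta_rot": [0,0,0],"fingers": 0.2},
  {"dp": [0,0,0],"delta_rot": [0,0,0],"fingers": 0.2},
])

```text
clock: 15.5
position: [0.5094, 0.1751, 0.1475]
ee_rot: [-0.002, 0.793, 0.609, -0.001]
contact_force: [-14.0, 2.0, 25.6]
width: 0.0244
gripper_force: 88.1
```

```bash
python3 st.py; python3 bar.py;python3 - <<'E'
from f import *
im,X=cloud("scene"); hsv=cv2.cvtColor(im,cv2.COLOR_RGB2HSV); P=toP(X)-[.5825,.1565,0]
for lo,hi in((-.068,-.04),):
  c=P[(hsv[...,0]>14)&(hsv[...,0]<32)&(hsv[...,1]>150)&(P[...,2]>.05)&(P[...,2]<.085)&(abs(P[...,0])<.1)&(P[...,1]>lo)&(P[...,1]<hi)]
  print(len(c),np.percentile(c,[1,50,90],axis=0).round(4).tolist())
a=np.load("scene1.npz")["X"]
E
```

```text
clock 15.5 TCP press [-0.1358  0.1445  0.1475] tip [-0.1361  0.1446  0.0745] F press [-14.   -1.7  25.6]
tool axes in press
 [[-0.001  1.    -0.004]
 [ 1.     0.001  0.001]
 [ 0.001 -0.004 -1.   ]] ey in tool [1.    0.001 0.001]
-0.15 454 [0.1105 0.1146 0.1171]
-0.145 844 [0.1167 0.1189 0.1205]
-0.14 895 [0.1195 0.1206 0.1217]
-0.135 897 [0.1192 0.1203 0.1214]
-0.13 810 [0.1155 0.1179 0.12  ]
-0.125 255 [0.1095 0.1128 0.1154]
204 [[-0.0441, -0.0674, 0.051], [0.0014, -0.0542, 0.0595], [0.037, -0.0428, 0.0638]]
```

>>> servo_tool([
  {"dp": [0,-0.0066,-0.0227],"delta_rot": [0,0,0],"fingers": 0.2},
  {"dp": [0,-0.0066,-0.0227],"delta_rot": [0,0,0],"fingers": 0.2},
  {"dp": [0,-0.0066,-0.0227],"delta_rot": [0,0,0],"fingers": 0.2},
  {"dp": [0,-0.0066,-0.0227],"delta_rot": [0,0,0],"fingers": 0.2},
  {"dp": [0,-0.0066,-0.0227],"delta_rot": [0,0,0],"fingers": 0.2},
])

```text
clock: 16.1
position: [0.5038, 0.1766, 0.1668]
ee_rot: [-0.002, 0.793, 0.609, -0.001]
contact_force: [-2.7, 2.9, 0.2]
width: 0.0243
gripper_force: 87.9
```

>>> servo_tool([
  {"dp": [0,-0.0037,-0.0233],"delta_rot": [0,0,0],"fingers": 0.2},
  {"dp": [0,-0.0037,-0.0233],"delta_rot": [0,0,0],"fingers": 0.2},
  {"dp": [0,-0.0037,-0.0233],"delta_rot": [0,0,0],"fingers": 0.2},
  {"dp": [0,-0.0037,-0.0233],"delta_rot": [0,0,0],"fingers": 0.2},
  {"dp": [0,-0.0037,-0.0233],"delta_rot": [0,0,0],"fingers": 0.2},
])

```text
clock: 16.6
position: [0.5001, 0.1777, 0.1897]
ee_rot: [-0.003, 0.793, 0.609, -0.001]
contact_force: [-8.0, 5.7, 6.3]
width: 0.0243
gripper_force: 88.1
```

```bash
python3 st.py
```

```text
clock 16.6 TCP press [-0.1454  0.1446  0.1897] tip [-0.1459  0.1447  0.1167] F press [-9.2  3.4  6.3]
tool axes in press
 [[ 0.     1.    -0.006]
 [ 1.    -0.     0.001]
 [ 0.001 -0.006 -1.   ]] ey in tool [ 1.    -0.     0.001]
```

>>> servo_tool([
  {"dp": [0,-0.0007,-0.0236],"delta_rot": [0,0,0],"fingers": 0.2},
  {"dp": [0,-0.0007,-0.0236],"delta_rot": [0,0,0],"fingers": 0.2},
  {"dp": [0,-0.0007,-0.0236],"delta_rot": [0,0,0],"fingers": 0.2},
  {"dp": [0,-0.0007,-0.0236],"delta_rot": [0,0,0],"fingers": 0.2},
  {"dp": [0,-0.0007,-0.0236],"delta_rot": [0,0,0],"fingers": 0.2},
])

```text
clock: 17.1
position: [0.4987, 0.1781, 0.2133]
ee_rot: [-0.003, 0.793, 0.609, -0.002]
contact_force: [-6.0, 4.6, 2.8]
width: 0.0242
gripper_force: 87.8
```

>>> servo_tool([
  {"dp": [0,0.0025,-0.0235],"delta_rot": [0,0,0],"fingers": 0.2},
  {"dp": [0,0.0025,-0.0235],"delta_rot": [0,0,0],"fingers": 0.2},
  {"dp": [0,0.0025,-0.0235],"delta_rot": [0,0,0],"fingers": 0.2},
  {"dp": [0,0.0025,-0.0235],"delta_rot": [0,0,0],"fingers": 0.2},
  {"dp": [0,0.0025,-0.0235],"delta_rot": [0,0,0],"fingers": 0.2},
])

```text
clock: 17.6
position: [0.5, 0.1778, 0.2363]
ee_rot: [-0.004, 0.793, 0.609, -0.003]
contact_force: [-6.1, 6.3, -1.2]
width: 0.0242
gripper_force: 87.8
```

```bash
python3 st.py; python3 bar.py
```

```text
clock 17.6 TCP press [-0.1455  0.1446  0.2363] tip [-0.1463  0.1447  0.1633] F press [-7.5  4.6 -1.2]
tool axes in press
 [[-0.001  1.    -0.01 ]
 [ 1.     0.001  0.001]
 [ 0.001 -0.01  -1.   ]] ey in tool [1.    0.001 0.001]
-0.16 381 [0.1938 0.1981 0.2002]
-0.155 763 [0.2001 0.2022 0.2038]
-0.15 828 [0.203 0.204 0.205]
-0.145 815 [0.2026 0.2038 0.2049]
-0.14 746 [0.199  0.2014 0.2034]
-0.135 256 [0.1932 0.1966 0.1993]
```

>>> servo_tool([
  {"dp": [0,0.005,-0.0229],"delta_rot": [0,0,0],"fingers": 0.2},
  {"dp": [0,0.005,-0.0229],"delta_rot": [0,0,0],"fingers": 0.2},
  {"dp": [0,0.005,-0.0229],"delta_rot": [0,0,0],"fingers": 0.2},
  {"dp": [0,0.005,-0.0229],"delta_rot": [0,0,0],"fingers": 0.2},
  {"dp": [0,0.005,-0.0229],"delta_rot": [0,0,0],"fingers": 0.2},
])

```text
clock: 18.15
position: [0.5039, 0.1766, 0.2592]
ee_rot: [-0.005, 0.793, 0.609, -0.004]
contact_force: [-11.8, 6.0, 5.1]
width: 0.0243
gripper_force: 87.9
```

>>> servo_tool([
  {"dp": [0,0.0075,-0.022],"delta_rot": [0,0,0],"fingers": 0.2},
  {"dp": [0,0.0075,-0.022],"delta_rot": [0,0,0],"fingers": 0.2},
  {"dp": [0,0.0075,-0.022],"delta_rot": [0,0,0],"fingers": 0.2},
  {"dp": [0,0.0075,-0.022],"delta_rot": [0,0,0],"fingers": 0.2},
  {"dp": [0,0.0075,-0.022],"delta_rot": [0,0,0],"fingers": 0.2},
])

```text
clock: 18.65
position: [0.5101, 0.1749, 0.2811]
ee_rot: [-0.006, 0.793, 0.609, -0.005]
contact_force: [-12.0, 5.6, 1.7]
width: 0.0239
gripper_force: 88.0
```

```bash
python3 st.py; python3 bar.py
```

```text
clock 18.65 TCP press [-0.1351  0.1444  0.2811] tip [-0.1362  0.1444  0.2081] F press [-13.1   2.3   1.7]
tool axes in press
 [[-0.     1.    -0.016]
 [ 1.     0.     0.   ]
 [ 0.    -0.016 -1.   ]] ey in tool [1. 0. 0.]
-0.15 324 [0.2354 0.2397 0.2416]
-0.145 708 [0.2418 0.2439 0.2454]
-0.14 785 [0.2447 0.2458 0.2468]
-0.135 783 [0.2445 0.2457 0.2466]
-0.13 718 [0.2408 0.2434 0.2449]
-0.125 227 [0.2376 0.2391 0.2404]
```

>>> servo_tool([
  {"dp": [0,0.0083,-0.019],"delta_rot": [0,0,0],"fingers": 0.2},
  {"dp": [0,0.0083,-0.019],"delta_rot": [0,0,0],"fingers": 0.2},
  {"dp": [0,0.0083,-0.019],"delta_rot": [0,0,0],"fingers": 0.2},
  {"dp": [0,0.0083,-0.019],"delta_rot": [0,0,0],"fingers": 0.2},
  {"dp": [0,0.0083,-0.019],"delta_rot": [0,0,0],"fingers": 0.2},
])

```text
clock: 19.2
position: [0.5175, 0.1728, 0.2999]
ee_rot: [-0.007, 0.793, 0.609, -0.005]
contact_force: [-17.6, 6.5, 10.5]
width: 0.0238
gripper_force: 88.6
```

>>> servo_tool([
  {"dp": [0,0.0104,-0.0177],"delta_rot": [0,0,0],"fingers": 0.2},
  {"dp": [0,0.0104,-0.0177],"delta_rot": [0,0,0],"fingers": 0.2},
  {"dp": [0,0.0104,-0.0177],"delta_rot": [0,0,0],"fingers": 0.2},
  {"dp": [0,0.0104,-0.0177],"delta_rot": [0,0,0],"fingers": 0.2},
  {"dp": [0,0.0104,-0.0177],"delta_rot": [0,0,0],"fingers": 0.2},
])

```text
clock: 19.7
position: [0.527, 0.1702, 0.3185]
ee_rot: [-0.007, 0.793, 0.609, -0.005]
contact_force: [-16.8, 4.3, 10.0]
width: 0.0238
gripper_force: 87.6
```

>>> servo_tool([
  {"dp": [0,0.0123,-0.0166],"delta_rot": [0,0,0],"fingers": 0.2},
  {"dp": [0,0.0123,-0.0166],"delta_rot": [0,0,0],"fingers": 0.2},
  {"dp": [0,0.0123,-0.0166],"delta_rot": [0,0,0],"fingers": 0.2},
  {"dp": [0,0.0123,-0.0166],"delta_rot": [0,0,0],"fingers": 0.2},
])

```text
clock: 20.1
position: [0.5357, 0.1678, 0.3322]
ee_rot: [-0.008, 0.793, 0.61, -0.006]
contact_force: [-20.3, 6.1, 13.0]
width: 0.0236
gripper_force: 87.5
```

```bash
python3 st.py; sed -i 's/np.arange(-.16,-.1,.005)/np.arange(-.16,-.08,.005)/; s/P\[...,0\]+.13)<.04/P[...,0]+.12)<.045/' bar.py; python3 bar.py
```

```text
clock 20.1 TCP press [-0.1084  0.1442  0.3322] tip [-0.1099  0.1442  0.2592] F press [-21.2   0.7  13. ]
tool axes in press
 [[-0.002  1.    -0.019]
 [ 1.     0.002 -0.   ]
 [-0.    -0.019 -1.   ]] ey in tool [ 1.     0.002 -0.   ]
-0.125 183 [0.283  0.2849 0.287 ]
-0.12 633 [0.2875 0.2901 0.292 ]
-0.115 740 [0.2916 0.2927 0.2938]
-0.11 726 [0.2921 0.2931 0.2942]
-0.105 707 [0.2893 0.2915 0.2929]
-0.1 427 [0.282  0.2874 0.2892]
```

>>> servo_tool([
  {"dp": [0,0.006,-0.009],"delta_rot": [0,0,0],"fingers": 0.2},
  {"dp": [0,0.006,-0.009],"delta_rot": [0,0,0],"fingers": 0.2},
  {"dp": [0,0.006,-0.009],"delta_rot": [0,0,0],"fingers": 0.2},
  {"dp": [0,0.004,-0.008],"delta_rot": [0,0,0],"fingers": 0.2},
  {"dp": [0,0,0],"delta_rot": [0,0,0],"fingers": 0.2},
])

```text
clock: 20.65
position: [0.5403, 0.1665, 0.3388]
ee_rot: [-0.007, 0.793, 0.61, -0.006]
contact_force: [-18.5, 6.1, 8.1]
width: 0.0237
gripper_force: 89.0
```

```bash
python3 st.py; python3 bar.py
```

```text
clock 20.65 TCP press [-0.1037  0.1442  0.3388] tip [-0.105   0.1441  0.2658] F press [-19.4   1.1   8.1]
tool axes in press
 [[-0.002  1.    -0.019]
 [ 1.     0.002 -0.   ]
 [-0.    -0.019 -1.   ]] ey in tool [ 1.     0.002 -0.   ]
-0.12 186 [0.2898 0.2913 0.2932]
-0.115 638 [0.2938 0.2962 0.2981]
-0.11 711 [0.2977 0.2988 0.2999]
-0.105 753 [0.298  0.2991 0.3001]
-0.1 678 [0.2952 0.2974 0.2988]
-0.095 398 [0.2877 0.2932 0.2953]
```

>>> servo_tool([
  {"dp": [0,-0.002,-0.008],"delta_rot": [0,0,0],"fingers": 0.2},
  {"dp": [0,-0.002,-0.008],"delta_rot": [0,0,0],"fingers": 0.2},
  {"dp": [0,0,0],"delta_rot": [0,0,0],"fingers": 0.2},
], force=40)

```text
clock: 21.0
position: [0.5405, 0.1665, 0.339]
ee_rot: [-0.007, 0.793, 0.609, -0.006]
contact_force: [-14.4, 5.6, -3.9]
width: 0.024
gripper_force: 87.6
```

>>> servo_tool([
  {"dp": [0,0,0],"delta_rot": [0,0,0],"fingers": 0.2},
  {"dp": [0,0,0],"delta_rot": [0,0,0],"fingers": 0.2},
], force=20)

```text
clock: 21.2
position: [0.5405, 0.1665, 0.3391]
ee_rot: [-0.007, 0.793, 0.609, -0.006]
contact_force: [-13.1, 5.3, -3.3]
width: 0.0237
gripper_force: 87.5
```

```bash
python3 st.py; python3 bar.py
```

```text
clock 21.2 TCP press [-0.1035  0.1442  0.3391] tip [-0.1049  0.1441  0.2661] F press [-14.    1.7  -3.3]
tool axes in press
 [[-0.002  1.    -0.019]
 [ 1.     0.002 -0.002]
 [-0.002 -0.019 -1.   ]] ey in tool [ 1.     0.002 -0.002]
-0.12 176 [0.2896 0.2916 0.2928]
-0.115 635 [0.2936 0.2963 0.2982]
-0.11 719 [0.2979 0.299  0.3   ]
-0.105 727 [0.2983 0.2993 0.3004]
-0.1 698 [0.2957 0.2977 0.299 ]
-0.095 421 [0.2881 0.2936 0.2955]
```

>>> servo_tool([
  {"dp": [0,0,0],"delta_rot": [0,0,0],"fingers": 0.4},
  {"dp": [0,0,0],"delta_rot": [0,0,0],"fingers": 0.6},
  {"dp": [0,0,0],"delta_rot": [0,0,0],"fingers": 0.95},
  {"dp": [0,0,0],"delta_rot": [0,0,0],"fingers": 0.95},
  {"dp": [0,0,0],"delta_rot": [0,0,0],"fingers": 0.95},
])

```text
clock: 21.75
position: [0.5476, 0.1643, 0.3425]
ee_rot: [0.001, 0.793, 0.609, 0.001]
contact_force: [-0.5, -0.1, -0.3]
width: 0.0812
gripper_force: 0.0
```

>>> servo_tool([
  {"dp": [0,0,-0.05],"delta_rot": [0,0,0],"fingers": 0.95},
  {"dp": [0,0,-0.1],"delta_rot": [0,0,0],"fingers": 0.95},
  {"dp": [0,0,-0.15],"delta_rot": [0,0,0],"fingers": 0.95},
  {"dp": [0,0,-0.15],"delta_rot": [0,0,0],"fingers": 0.95},
  {"dp": [0,0,0],"delta_rot": [0,0,0],"fingers": 0.95},
])

```text
clock: 22.25
position: [0.5484, 0.1647, 0.4377]
ee_rot: [0.003, 0.793, 0.609, 0.005]
contact_force: [0.2, 0.0, 0.5]
width: 0.0812
gripper_force: 0.0
```

```bash
python3 st.py; python3 bar.py
python3 - <<'E'
from f import *
for n in("scene","top"):
    im,X=cloud(n); hsv=cv2.cvtColor(im,cv2.COLOR_RGB2HSV); P=toP(X)-[.5825,.1565,0]
    c=P[(hsv[...,0]>14)&(hsv[...,0]<32)&(hsv[...,1]>150)&(P[...,2]>.05)&(P[...,2]<.085)&(abs(P[...,0])<.1)&(P[...,1]>-.2)&(P[...,1]<.12)]
    print(n,len(c),np.percentile(c,[1,50,99],axis=0).round(4).tolist())
    if n=="scene": cv2.imwrite("pics/s3.png",im[100:330,140:460,::-1])
E
```

```text
clock 22.25 TCP press [-0.0954  0.1445  0.4377] tip [-0.0947  0.1448  0.3647] F press [0.2 0.1 0.5]
tool axes in press
 [[-0.001  1.     0.01 ]
 [ 1.     0.001  0.004]
 [ 0.004  0.01  -1.   ]] ey in tool [1.    0.001 0.004]
-0.12 63 [0.2899 0.2915 0.2935]
-0.115 199 [0.2935 0.296  0.2977]
-0.11 229 [0.2975 0.2987 0.2999]
-0.105 230 [0.2977 0.299  0.3   ]
-0.1 214 [0.2951 0.2972 0.2989]
-0.095 156 [0.2881 0.2931 0.2951]
scene 320 [[-0.0444, -0.0675, 0.051], [0.0108, -0.046, 0.06], [0.0444, -0.0096, 0.0665]]
top 491 [[-0.0478, -0.0625, 0.0528], [-0.017, 0.0096, 0.0595], [0.038, 0.073, 0.0665]]
```

View pics/s3.png

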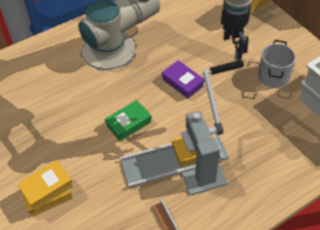

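The lever is up at rest (crop (225,68)), and the carton is closed under the ram at (185,150) with its lid top at 59.5 mm. The bucket (277,65) and the stack (45,187) look undisturbed, and the gripper is clear.

```bash
python3 -c "
from rig import manip
print(manip.sign_off())"
```

```text
the job is handed in; nothing more can be done
None
```

I handed the job in at about 22 s: the carton is against the end stop with its lid shut, the lever was held down for about a second and eased back to rest over about 5 s, and the bucket and the two closed cartons look undisturbed; sign-off gave no verdict.

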